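Counterweight for a centrifuge bottle

ROBOT

A 6-joint arm with a two-finger parallel gripper is mounted at the origin on a cart in front of the work surface, level with it; the furniture and walls round the work are solid. World frame = base frame: x ahead of the robot, y to its left, z up, the work surface at z = 0. Lengths are in mm, angles in rad, forces in N, time in s.
With the tool pointing down it reaches from about 350 to 775 mm from the base axis. Payload 7.3 kg.
Tool frame: the origin (TCP) lies midway between the tips of the shut fingers; the grasp point (between the pads) lies 19 mm behind it; z points along the fingers, y is the line along which they close (so a half turn about z gives the same grasp; the last joint's range is limited). The gripper opens to 92 mm and grips with 3 to 60 N. Pads are 19 mm wide; open, the fingers measure 130 mm over their backs; the gripper's body (75 mm by 190 mm) begins 47 mm behind the grasp point.
Start: joints at [1.099, 0.342, 1.524, -0, 1.275, -0.146], TCP at [168.021, 497.407, 226.741] pointing down, gripper open.
Joint ranges: [-2.53, 2.53], [-0.77, 2.02], [0.04, 2.7], [-1, 4.14], [0.28, 2.66], [-3.11, 3.11]. Speed limits (rad/s): [2.57, 2.57, 3.14, 3.14, 3.14, 3.14].

INTERFACE

Orientations are given as [roll, pitch, yaw] about the fixed x, y, z axes, in that order (R = Rz(yaw) Ry(pitch) Rx(roll)).
In Python, from plant import bot gives the robot as it stands.
- The arm moves only by the tool jog_arm, never from a script. Its arguments are lists of equal length, an entry for each row: "dp": the shift along the tool's x, y, z in m, a list of three; "twist": the turn about the tool's z in degrees. A call has 1 to 10 rows; each row shifts and turns the commanded pose from where the row before left it, along the tool's axes as they then stand; what a row does not reach is not made up. A row lasts 1/8 s, in which the tool goes at most 62.5 mm and 10.7 degrees, less where a joint would pass 70% of its speed; a pose out of reach is approached as far as the arm can. A call is refused whole if a number of a shift passes 0.0625 or a number of a turn 10.7, either way. A call with a gripper value outside its range is refused whole. "jaw" is the finger opening in m, from 0 to 0.0918, set as the call begins (left out, the last holds). The fingers move at their own pace and stop on an object; the grip force is fixed at half the most. Time passes only in rows, so rows that do not move let the fingers close. It gives the time, the measured TCP pose, the force, the opening and the grip force at its end, in the units of the state.
- bot.get_obs(): the state, without advancing time (a new reading comes with each control period).
- bot.capture(name): name is "scene" or "top"; returns the picture (480x640x3 uint8, blue, green, red); there is no depth.
- bot.camera_params(name): a dict with "fx", "fy", "cx", "cy" (pixels), "R" (3x3) and "t" (3): a world point X has camera coordinates R X + t. Camera axes: x right, y down, z forward; pixel columns grow to the right and rows downward; lengths in mm; the calibration is good to about 2 mm. A picture is of the moment at which its call begins. camera_params takes no time and is no camera call.
- bot.close_job(): hands the job in; it is judged then, once.
Trained networks look in the newest picture that a camera, given by its name, has taken for a name from the list of things; names that differ only in an ending like _2 or _b are one class to them, and where a whole thing is asked for, a point or a joint stands for the part that bears it (a point fixed in the world has none). Each returns a list of dicts, best first, with "confidence" (0 to 1); they miss things now and then, are a little off and sometimes report something else, mostly with a low value. They report only what shows in the picture. A call takes as long as a camera call. They do not tell look-alikes from the thing itself.
- bot.find_in(camera, label): "bbox" ([centre column, centre row, width, height] in pixels, round what is visible of it).
- bot.masks_of(camera, label): "pixels" (480x640 bool, what is visible of it) and "bbox" ([centre column, centre row, width, height] in pixels, round what is visible of it).
The state is a dict: "time": time; "joint_positions": joint angles; "dq": joint speeds; "tau": joint torques, N m; "tool_pos": TCP position; "tcp_rot": TCP orientation; "contact_force": force on the tool from outside, world axes, zero at the start; "moment": the same for the moment, N m; "grip_width": finger opening in mm; "finger_force": force on a finger pad.
Only numpy, scipy, OpenCV 4.12 (cv2) and the standard library are available. Lean on these libraries where they do the work, as an engineer would, in place of code of your own. Each camera call takes 0.05 s, during which the arm holds its last target. There are 200 camera calls.

TASK

Make up the counterweight for the filled centrifuge bottle on the two-pan balance: take brass rings one at a time from the blue tray and thread each over the upright stem of the empty pan, lowered gently until it lies flat at the bottom, until the red pointer comes to rest inside the green band. The pan lies loosely and has slid off centre, so feel for the stem and never lean on the balance: its pivots are spoiled by a push over 15 N. Leave the rings you do not need lying in the tray.

Things in the scene. Friction and masses are not known exactly. Their poses are not given: they have to be found in the camera images.
- balance: white two-pan bench balance, fixed, 125 mm deep (x), 430 mm wide over the pans (y); scale plate 94 mm wide over its middle, top 209 mm high. Origin under the centre of its base; x points from the pointer side to the back, y from ballast pan to bottle pan. Beam pivot 75 mm up, arms 160 mm; pans stay level as it tips. A push over 15 N on any part, also through a held ring, spoils the pivots.
- beam (a joint): tilt of the beam, rad: 0 level, positive = ballast (ring) pan down; stops at +-0.12. Green band: -0.05 to 0.05. Starts at -0.12, bottle down. Each ring adds 0.08 between the stops; settles in 1 s. The bottle's fill is unknown: two or three rings are needed. The raised pan yields to a push of up to 5 N, like a soft spring, down to 38 mm lower; there it is rigid.
- pan_seat (a point): nominal middle of the ballast pan (108 mm steel dish, 3 mm rim) at its floor level, 114 mm up when level; moves with the beam, axes as the balance's. The pan lies loosely: it has slid 2.5 to 5.5 mm off this point, in an unmeasured direction, and shifts only if pushed sideways by about 4 N. From its own middle rises a steel stem, 11 mm thick, flat top (edge broken under 1 mm) 50 mm above its floor.
- centrifuge_bottle: filled translucent bottle with a blue cap, 60 mm thick, 135 mm high, held on the other pan; origin at the centre of its foot. Stays where it is.
- ring_tray: blue tray with a rubber mat, fixed, 122 mm (x) by 240 mm (y), floor 4 mm thick, lip 10 mm high and 4 mm thick. Origin under its centre. The rings lie in a row along its y, about 52 mm apart; grip them across the row.
- ring_1: ring of plain brass, one of four alike: 40 mm outside, 13 mm bore with sharp plain edges, 12 mm thick, 100 g. Origin on the axis at the centre of the underside, z along the axis. Starts lying flat in the blue tray.
- ring_2: ring of plain brass, one of four alike: 40 mm outside, 13 mm bore with sharp plain edges, 12 mm thick, 100 g. Origin on the axis at the centre of the underside, z along the axis. Starts lying flat in the blue tray.
- ring_3: ring of plain brass, one of four alike: 40 mm outside, 13 mm bore with sharp plain edges, 12 mm thick, 100 g. Origin on the axis at the centre of the underside, z along the axis. Starts lying flat in the blue tray.
- ring_4: ring of plain brass, one of four alike: 40 mm outside, 13 mm bore with sharp plain edges, 12 mm thick, 100 g. Origin on the axis at the centre of the underside, z along the axis. Starts lying flat in the blue tray.
There are look-alikes about, which are no part of the job. What is shaped like the ring_2 but black or turquoise is not meant. Leave any grey look-alike of the ring_3 alone.

How it is judged:
By the outcome, as a careful person would: the job done as asked, in the order asked, and still so for the second after the job is handed in, with the robot touching nothing.
It also fails if it takes over 72 s, if anything falls off the work surface, if the arm or the gripper's body presses on something with over 40 N, if the wrist force passes 120 N, or if a joint passes its speed limit or range.

## Working session

There is one attempt and no reset: what is moved stays moved. The work goes in short steps, Python scripts to look and compute and a tool call to move; the robot and the scene stay as the last step left them, time stands still between calls to the robot, and variables do not carry over. Pictures are saved under pics/ and viewed, at most 10 in all, crops included, and the job is handed in when it is done.

Besides the shell and the picture viewer there is one more tool, called after "Emit:" in YAML: its name, and indented under it one key for each argument. jog_arm: Moves the arm, as the interface text tells. Its arguments: {"type":"object","properties":{"dp":{"type":"array"},"twist":{"type":"array"},"jaw":{"type":"number"}},"required":["dp","twist"]}

```bash
mkdir -p pics; ls; python3 - <<'E'
from plant import bot
import cv2, numpy as np
o=bot.get_obs(); print({k:np.round(v,3).tolist() if v is not None else v for k,v in o.items()})
ims=[]
for c in ("scene","top"):
    im=bot.capture(c); cv2.imwrite(f"pics/{c}0.png",im)
    p=bot.camera_params(c); print(c,{k:np.round(v,3).tolist() for k,v in p.items()})
    for l in ("ring_1","balance","ring_tray","pan_seat","centrifuge_bottle"):
        print(c,l,[(round(d["confidence"],2),np.round(d["bbox"],1).tolist()) for d in bot.find_in(c,l)])
E
```

```text
pics
{'time': 0.0, 'joint_positions': [1.099, 0.343, 1.525, 0.0, 1.275, -0.146], 'dq': [0.0, -0.0, -0.001, -0.001, -0.0, 0.001], 'tau': [-0.001, -43.125, -24.422, 0.072, 0.056, -0.0], 'tool_pos': [167.816, 497.027, 226.04], 'tcp_rot': [-3.14, -0.0, 2.816], 'contact_force': [-0.465, -0.571, -0.59], 'moment': [-0.011, -0.007, 0.017], 'finger_force': 0.0, 'grip_width': 91.865}
scene {'fx': 461.694, 'fy': 461.694, 'cx': 314.337, 'cy': 239.335, 'R': [[0.672, -0.74, 0.024], [-0.429, -0.415, -0.802], [0.603, 0.529, -0.597]], 't': [-327.24, 263.637, 742.85]}
scene ring_1 [(0.94, [352.0, 367.9, 23.6, 20.4]), (0.87, [404.2, 339.7, 22.9, 19.0]), (0.83, [384.3, 322.5, 21.2, 25.0]), (0.75, [340.9, 300.9, 20.6, 17.0]), (0.65, [283.4, 297.4, 20.3, 17.4]), (0.62, [400.8, 287.4, 21.3, 12.6]), (0.5, [361.3, 313.2, 21.6, 19.2])]
scene balance [(0.74, [323.3, 188.4, 154.4, 141.0])]
scene ring_tray [(0.82, [372.5, 326.8, 137.3, 100.4])]
scene pan_seat [(0.64, [374.6, 204.3, 42.9, 40.6])]
scene centrifuge_bottle [(0.72, [266.9, 148.1, 29.1, 61.3])]
top {'fx': 510.646, 'fy': 510.646, 'cx': 312.076, 'cy': 240.689, 'R': [[-0.014, -1.0, -0.002], [-0.988, 0.014, -0.155], [0.155, 0.0, -0.988]], 't': [-23.15, 502.237, 1347.773]}
top ring_1 [(0.71, [400.9, 266.8, 15.7, 15.1]), (0.7, [311.9, 296.2, 11.0, 18.0]), (0.64, [366.0, 267.4, 16.2, 22.0]), (0.63, [386.1, 261.3, 19.1, 14.2]), (0.55, [368.8, 224.9, 17.1, 16.3]), (0.49, [393.7, 309.7, 14.0, 14.4])]
top balance [(0.61, [266.1, 206.3, 162.8, 61.3])]
top ring_tray [(0.72, [375.2, 268.2, 90.5, 46.5]), (0.4, [385.8, 263.5, 15.5, 12.3])]
top pan_seat [(0.79, [326.4, 196.8, 44.6, 41.2]), (0.45, [267.2, 202.7, 166.1, 49.0])]
top centrifuge_bottle [(0.69, [200.2, 204.1, 33.0, 28.5])]
```

```bash
python3 - <<'E'
import cv2
a=cv2.imread("pics/scene0.png");b=cv2.imread("pics/top0.png")
cv2.imwrite("pics/s1.png",cv2.resize(a[90:400,220:480],None,fx=2,fy=1.9,interpolation=cv2.INTER_CUBIC)[:600])
cv2.imwrite("pics/t1.png",cv2.resize(b[150:340,170:436],None,fx=3,fy=3,interpolation=cv2.INTER_CUBIC))
E
```

```text
(no output)
```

View pics/s1.png

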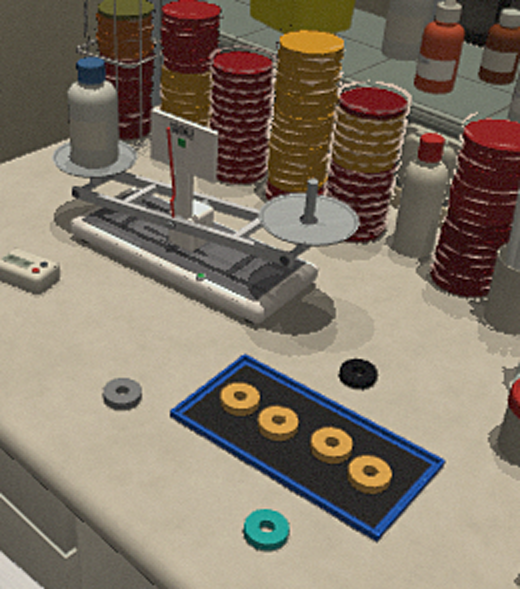

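View pics/t1.png

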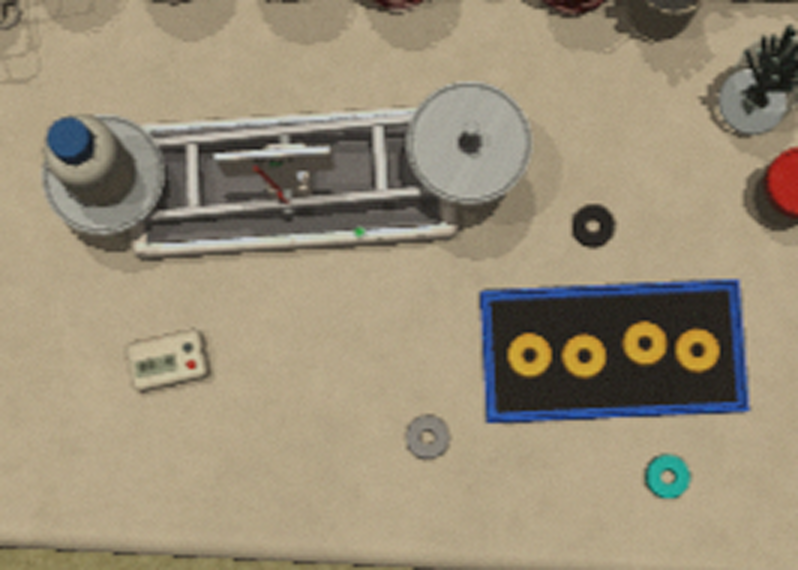

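The top crop shows the four brass rings in the blue tray at (529,355), (584,356), (645,343) and (697,350). The look-alikes lie outside it: grey (427,437), turquoise (668,476) and black (593,226). The raised empty pan is at (468,142) with its stem, and the bottle is at the left. I choose the brass rings in the tray. Next I triangulate the rings and the stem.

```bash
cat > h.py <<'E'
import cv2, numpy as np
from plant import bot
def P(c):
    p=bot.camera_params(c); K=np.array([[p["fx"],0,p["cx"]],[0,p["fy"],p["cy"]],[0,0,1]])
    return K,np.array(p["R"]),np.array(p["t"])
def proj(c,X):
    K,R,t=P(c); q=(K@(R@np.asarray(X,float).reshape(-1,3).T+t[:,None])); return (q[:2]/q[2]).T
def tri(a,b):
    M=[K@np.c_[R,t] for K,R,t in (P("scene"),P("top"))]
    X=cv2.triangulatePoints(M[0],M[1],np.float64(a).reshape(2,1),np.float64(b).reshape(2,1)); return (X[:3]/X[3]).ravel()
def atz(c,uv,z):
    K,R,t=P(c); d=R.T@np.linalg.inv(K)@np.r_[uv,1]; o=-R.T@t; return o+d*(z-o[2])/d[2]
def brass(im,lo=(12,110,90),hi=(30,255,255)):
    m=cv2.inRange(cv2.cvtColor(im,cv2.COLOR_BGR2HSV),lo,hi)
    return m
E
python3 - <<'E'
from h import *
ims={c:cv2.imread(f"pics/{c}0.png") for c in("scene","top")}
res={}
for c,box in(("scene",(310,280,440,370)),("top",(325,240,425,300))):
    m=brass(ims[c]); w=np.zeros_like(m); x0,y0,x1,y1=box; w[y0:y1,x0:x1]=m[y0:y1,x0:x1]
    cs,_=cv2.findContours(w,cv2.RETR_EXTERNAL,cv2.CHAIN_APPROX_NONE)
    L=[]
    for k in cs:
        if cv2.contourArea(k)>60:
            L.append((cv2.minEnclosingCircle(k)[0] if 0 else np.array(cv2.boundingRect(k))[:2]+np.array(cv2.boundingRect(k))[2:]/2-.5, cv2.contourArea(k)))
    L.sort(key=lambda q:q[0][0]); res[c]=L; print(c,[(q.round(1).tolist(),a) for q,a in L])
for a,b in zip(res["scene"],res["top"]):
    print("tri(mid ~z10)",tri(a[0],b[0]).round(1),"top@z13",atz("top",b[0],13).round(1),"scene@z10",atz("scene",a[0],10).round(1))
g=lambda im,b:cv2.resize(im[b[1]:b[3],b[0]:b[2]],None,fx=8,fy=8,interpolation=cv2.INTER_CUBIC)
A=g(ims["scene"],(345,175,405,225));B=g(ims["top"],(303,174,350,224))
cv2.imwrite("pics/pan0.png",cv2.hconcat([A,B])[:, :800] if A.shape[1]+B.shape[1]<=800 else cv2.resize(cv2.hconcat([A,B]),None,fx=.9,fy=.9))
print(A.shape,B.shape)
E
```

```text
scene [([339.5, 299.5], 223.0), ([358.5, 312.0], 254.5), ([385.0, 323.5], 259.0), ([404.5, 339.0], 288.0)]
top [([346.0, 268.0], 154.0), ([364.0, 268.0], 153.0), ([384.0, 264.0], 149.5), ([402.0, 266.0], 151.0)]
tri(mid ~z10) [ 428.6 -121.9   11.3] top@z13 [ 428.8 -122.2   13. ] scene@z10 [ 429.2 -120.8   10. ]
tri(mid ~z10) [ 427.9 -171.3   11. ] top@z13 [ 428.1 -171.6   13. ] scene@z10 [ 428.1 -170.2   10. ]
tri(mid ~z10) [ 438.3 -226.7   11.3] top@z13 [ 438.4 -226.8   13. ] scene@z10 [ 439.  -225.7   10. ]
tri(mid ~z10) [ 431.8 -275.6   11.3] top@z13 [ 432.2 -276.    13. ] scene@z10 [ 432.1 -274.4   10. ]
(400, 480, 3) (400, 376, 3)
```

View pics/pan0.png

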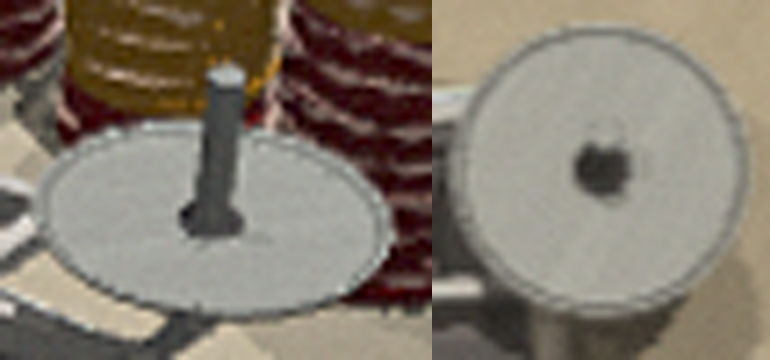

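The pan picture shows the stem top at about (376.4,185.4) in the scene view, with the dish centre at about (327,197) in the top view. I now fit the pan's rim in both views and locate the neighbouring stacks.

```bash
python3 - <<'E'
from h import *
from scipy.optimize import least_squares
for c in("scene","top"):
    K,R,t=P(c); print(c,"cam at",(-R.T@t).round(0))
    im=bot.capture(c)
    ms=bot.masks_of(c,"pan_seat"); bl=bot.masks_of(c,"balance")
    for d in ms[:2]:
        m=d["pixels"].astype(np.uint8); cs,_=cv2.findContours(m,cv2.RETR_EXTERNAL,cv2.CHAIN_APPROX_NONE); k=max(cs,key=cv2.contourArea)[:,0,:]
        print(round(d["confidence"],2),np.round(d["bbox"],1),m.sum())
        X=np.array([atz(c,q,135)[:2] for q in k.astype(float)])
        f=least_squares(lambda p:np.hypot(X[:,0]-p[0],X[:,1]-p[1])-54,X.mean(0),loss="soft_l1",f_scale=1.0)
        r=f.fun; print("centre",f.x.round(2),"rms",np.sqrt(np.mean(r**2)).round(2),len(k))
for n,u in dict(stackR=(402.5,215),stackBig=(452,243),stackY=(362,191),bottleW=(430,225)).items(): print(n,atz("scene",u,0).round(0))
print("stemtop scene@183",atz("scene",(376.4,185.4),183).round(1), "stembase scene@133", atz("scene",(345+212/7.2,175+232/7.2),133).round(1))
print("top stem",atz("top",(328,192.8),183).round(1), "dish",atz("top",(327,197.3),135).round(1))
E
```

```text
scene cam at [-115. -525.  663.]
0.61 [375.  204.9  46.8  41.4] 1184
centre [599.32 -66.59] rms 10.06 129
top cam at [ 287.  -30. 1409.]
0.69 [327.  197.1  42.6  43.8] 1364
centre [600.91 -68.95] rms 1.49 117
0.18 [374.2 267.4  83.9  51. ] 3230
centre [ 419.51 -185.06] rms 43.26 257
stackR [793. -33.   0.]
stackBig [ 774. -187.    0.]
stackY [816. 118.   0.]
bottleW [ 804. -109.    0.]
stemtop scene@183 [598.2 -67.4 183. ] stembase scene@133 [594.2 -71.6 133. ]
top stem [598.3 -71.1 183. ] dish [598.7 -69.9 135. ]
```

```bash
python3 - <<'E'
import numpy as np
d=np.array([400-168,150-497])/7; y=2.816
for i in range(7):
    c,s=np.cos(y),np.sin(y); print(round((c*d[0]+s*d[1])/1000,4),round((s*d[0]-c*d[1])/1000,4)); y-=np.radians(10.2)
E
```

```text
-0.0473 -0.0364
-0.053 -0.0274
-0.057 -0.0176
-0.0592 -0.0072
-0.0595 0.0034
-0.058 0.0138
-0.0546 0.0239
```

Emit:
jog_arm:
  dp:
    - [-0.0473,-0.0364,0]
    - [-0.053,-0.0274,0]
    - [-0.057,-0.0176,0]
    - [-0.0592,-0.0072,0]
    - [-0.0595,0.0034,0]
    - [-0.058,0.0138,0]
    - [-0.0546,0.0239,0]
    - [-0.054,0.006,0.015]
    - [-0.054,0.006,0.02]
    - [-0.054,0.006,0.02]
  twist: [10.2,10.2,10.2,10.2,10.2,10.2,10.1,0,0,0]
  jaw: 0.054

```text
time: 2.15
tool_pos: [418.4, -13.4, 171.4]
tcp_rot: [3.14, 0.0, 1.571]
contact_force: [0.8, 0.3, -0.0]
grip_width: 54.1
finger_force: 0.0
```

Emit:
jog_arm:
  dp:
    - [-0.054,0.005,0]
    - [-0.0545,0.0052,0.03]
    - [0,0,0.05]
    - [0,0,0.05]
    - [0,0,0.02]
    - [0,0,0.01]
    - [0,0,0.004]
    - [0,0,0]
  twist: [0,0,0,0,0,0,0,0]

```text
time: 3.15
tool_pos: [429.0, -120.2, 8.3]
tcp_rot: [3.14, 0.0, 1.572]
contact_force: [-0.6, -0.3, -0.8]
grip_width: 54.0
finger_force: 0.0
```

```bash
python3 - <<'E'
from h import *
im=bot.capture("scene"); cv2.imwrite("pics/g1.png",cv2.resize(im[240:380,250:450],None,fx=3,fy=3,interpolation=cv2.INTER_CUBIC))
E
```

```text
(no output)
```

View pics/g1.png

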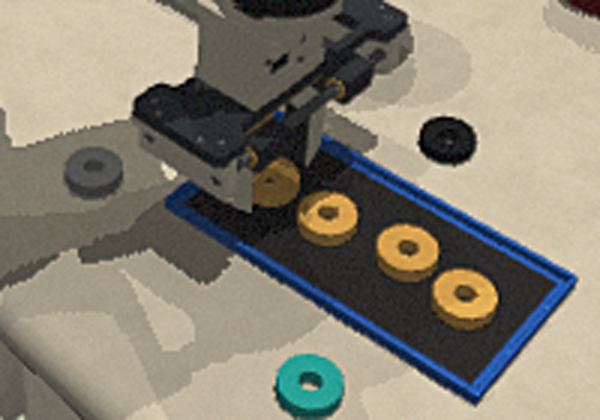

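The picture shows ring 1 at (275,180), between the fingers. I close on it.

Emit:
jog_arm:
  dp:
    - [-0.0012,0,0.001]
    - [0,0,0]
  twist: [0,0]

```text
time: 3.45
tool_pos: [428.7, -121.5, 7.1]
tcp_rot: [3.141, 0.0, 1.571]
contact_force: [0.5, 0.4, -0.3]
grip_width: 54.1
finger_force: 0.0
```

Emit:
jog_arm:
  dp:
    - [0,0,0]
    - [0,0,0]
    - [0,0,0]
  twist: [0,0,0]
  jaw: 0.03

```text
time: 3.82
tool_pos: [428.5, -121.3, 6.8]
tcp_rot: [3.141, -0.0, 1.571]
contact_force: [-0.1, 0.2, 1.8]
grip_width: 38.3
finger_force: 30.0
```

Emit:
jog_arm:
  dp:
    - [0,0,-0.03]
    - [0,0,-0.06]
    - [0,0,-0.06]
    - [0.013,0.03,-0.045]
    - [0.02,0.058,0]
    - [0.02,0.058,0]
    - [0,0.024,0]
    - [0,0,0]
    - [0,0,0]
  twist: [0,0,0,0,0,0,0,0,0]

```text
time: 4.95
tool_pos: [597.3, -68.2, 201.2]
tcp_rot: [-3.14, -0.0, 1.571]
contact_force: [-0.9, -0.6, -1.7]
grip_width: 38.8
finger_force: 30.0
```

```bash
python3 - <<'E'
from h import *
o=bot.get_obs(); print(o["tool_pos"],o["contact_force"],o["grip_width"])
im=bot.capture("scene"); cv2.imwrite("pics/h1s.png",im)
cv2.imwrite("pics/h1.png",cv2.resize(im[140:240,320:430],None,fx=6,fy=6,interpolation=cv2.INTER_CUBIC))
E
```

```text
[597.30937386 -68.22937264 201.18083634] [-0.8636935  -0.56654828 -1.68448712] 38.756806388538415
```

View pics/h1.png

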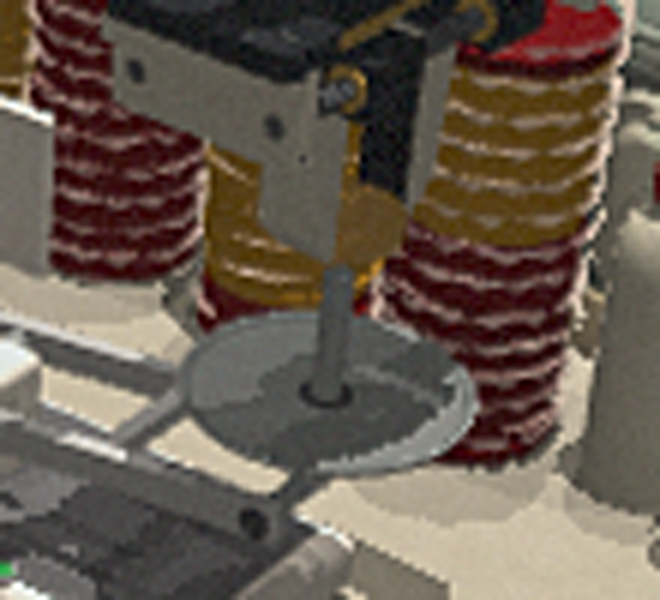

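```bash
python3 - <<'E'
from h import *
th=np.linspace(0,2*np.pi,120)
def circ(x,y,z,r): return np.c_[x+r*np.cos(th),y+r*np.sin(th),np.full(120,z)]
f=lambda q:((q-[320,140]+.5)*6-.5).round(0)
T=[597.3,-68.2]
for z in(198.2,210.2):
    q=f(proj("scene",circ(*T,z,20))); print("ring z",z,"x",q[:,0].min(),q[:,0].max(),"y",q[:,1].min(),q[:,1].max())
print("axis",f(proj("scene",[[*T,198.2],[*T,210.2]])))
print("unit shifts px(x,y,z 10mm)",[(proj("scene",[T[0]+a,T[1]+b,183+c])-proj("scene",[*T,183]))[0].round(2)*6 for a,b,c in((10,0,0),(0,10,0),(0,0,10))])
for z in (133,183): 
    q=f(proj("scene",circ(599,-68.5,z,5.5))); print("stem z",z,q[:,0].min(),q[:,0].max(),q[:,1].min(),q[:,1].max())
im=cv2.imread("pics/h1s.png"); hsv=cv2.cvtColor(im,cv2.COLOR_BGR2HSV)
for r in range(168,188,2): print(r,[tuple(hsv[r,c].tolist()) for c in range(374,392,2)])
print("stem rows (gray)"); g=cv2.cvtColor(im,cv2.COLOR_BGR2GRAY)
for r in range(182,206,3): print(r,g[r,368:386].tolist())
E
```

```text
ring z 198.2 x 287.0 405.0 y 210.0 267.0
ring z 210.2 x 291.0 409.0 y 179.0 236.0
axis [[346. 238.]
 [350. 207.]]
unit shifts px(x,y,z 10mm) [array([ 16.98, -10.32]), array([-23.34, -10.2 ]), array([  3.  , -25.38])]
stem z 133 315.0 346.0 389.0 406.0
stem z 183 329.0 361.0 267.0 283.0
168 [(20, 33, 94), (12, 28, 91), (19, 199, 136), (107, 240, 17), (158, 38, 27), (60, 23, 34), (167, 85, 27), (33, 33, 85), (25, 36, 91)]
170 [(21, 35, 95), (16, 41, 93), (19, 163, 89), (11, 83, 49), (165, 32, 32), (134, 100, 28), (40, 43, 18), (18, 36, 105), (20, 34, 90)]
172 [(30, 22, 91), (19, 89, 106), (20, 156, 93), (19, 154, 91), (18, 135, 96), (19, 154, 98), (105, 32, 32), (26, 36, 99), (16, 89, 95)]
174 [(21, 46, 88), (16, 64, 92), (17, 150, 95), (18, 149, 91), (19, 139, 92), (16, 143, 93), (18, 144, 90), (25, 32, 89), (21, 202, 82)]
176 [(25, 34, 91), (18, 139, 90), (19, 152, 92), (15, 155, 89), (16, 137, 93), (17, 142, 88), (21, 158, 87), (6, 121, 76), (18, 176, 81)]
178 [(24, 28, 91), (18, 134, 95), (18, 137, 93), (18, 152, 92), (16, 143, 91), (18, 147, 92), (18, 137, 91), (179, 65, 110), (17
[... 513 characters left out ...]
 81), (2, 115, 84), (0, 255, 40), (179, 159, 53)]
stem rows (gray)
182 [67, 65, 66, 74, 78, 85, 88, 87, 73, 70, 70, 73, 71, 72, 76, 80, 72, 76]
185 [78, 73, 70, 69, 67, 67, 70, 72, 71, 76, 71, 65, 74, 82, 137, 108, 48, 33]
188 [66, 68, 65, 60, 75, 63, 76, 70, 76, 73, 71, 64, 56, 66, 154, 72, 87, 85]
191 [72, 84, 82, 79, 78, 67, 71, 71, 76, 74, 60, 29, 46, 95, 195, 152, 102, 84]
194 [110, 113, 110, 112, 107, 65, 72, 71, 77, 70, 86, 91, 83, 84, 78, 90, 142, 145]
197 [110, 110, 112, 109, 96, 69, 72, 77, 76, 69, 85, 82, 86, 83, 82, 83, 81, 84]
200 [84, 82, 86, 86, 74, 68, 77, 75, 68, 67, 84, 86, 90, 86, 86, 80, 66, 72]
203 [83, 83, 76, 61, 71, 73, 72, 74, 72, 77, 87, 85, 83, 85, 89, 107, 96, 97]
```

The crop shows the held ring right over the stem. The stem top is at crop (340,268) and the ring's right edge at crop 405, which agrees with the TCP. My stem estimate is (598.3, -67.5), and I descend from there.

Emit:
jog_arm:
  dp:
    - [0.0007,0.001,0.008]
    - [0,0,0.003]
    - [0,0,0]
    - [0,0,0]
  twist: [0,0,0,0]

```text
time: 5.5
tool_pos: [599.4, -67.6, 190.8]
tcp_rot: [3.141, -0.0, 1.571]
contact_force: [-0.0, -0.3, -1.0]
grip_width: 38.3
finger_force: 30.0
```

Emit:
jog_arm:
  dp:
    - [0,0,0.002]
    - [0,0,0.002]
    - [0,0,0.002]
    - [0,0,0]
  twist: [0,0,0,0]

```text
time: 6.0
tool_pos: [599.4, -67.4, 184.5]
tcp_rot: [-3.141, -0.0, 1.571]
contact_force: [0.8, 1.2, -0.2]
grip_width: 38.9
finger_force: 30.0
```

Emit:
jog_arm:
  dp:
    - [0,0,0.002]
    - [0,0,0.001]
    - [0,0,0]
  twist: [0,0,0]

```text
time: 6.38
tool_pos: [599.4, -67.4, 181.6]
tcp_rot: [-3.142, -0.0, 1.571]
contact_force: [0.5, 0.5, -0.0]
grip_width: 38.2
finger_force: 30.0
```

Emit:
jog_arm:
  dp:
    - [0,0,0.002]
    - [0,0,0.002]
    - [0,0,0.002]
    - [0,0,0.002]
    - [0,0,0]
  twist: [0,0,0,0,0]

```text
time: 7.0
tool_pos: [599.4, -67.5, 173.5]
tcp_rot: [-3.141, -0.0, 1.571]
contact_force: [0.4, 0.1, -1.7]
grip_width: 38.8
finger_force: 30.0
```

```bash
cat > look.py <<'E'
import sys; from h import *
n=sys.argv[1]; im=bot.capture("scene"); cv2.imwrite(f"pics/{n}s.png",im)
cv2.imwrite(f"pics/{n}.png",cv2.resize(im[130:240,270:430],None,fx=5,fy=5,interpolation=cv2.INTER_CUBIC))
# vertical shift of the pan's front-left rim against the first picture
r=cv2.imread("pics/scene0.png"); t=r[205:222,352:376]
s=cv2.matchTemplate(im[198:250,340:384],t,cv2.TM_CCOEFF_NORMED); _,v,_,l=cv2.minMaxLoc(s); print("pan shift px",l[0]-12,l[1]-7,round(v,2))
o=bot.get_obs(); print(np.round(o["tool_pos"],1),np.round(o["contact_force"],1),np.round(o["moment"],3),o["time"])
# red pointer
h=cv2.cvtColor(im,cv2.COLOR_BGR2HSV)[145:200,290:330]; m=cv2.inRange(h,(0,120,70),(8,255,255))|cv2.inRange(h,(172,120,70),(180,255,255))
ys,xs=np.nonzero(m); 
if len(xs)>5:
    k=ys<np.percentile(ys,25); print("pointer tip",290+xs[k].mean().round(1),145+ys.min(),"base",290+xs[ys>np.percentile(ys,75)].mean().round(1),145+ys.max(),len(xs))
g=cv2.inRange(h,(45,80,50),(85,255,255)); ys,xs=np.nonzero(g)
if len(xs): print("green",290+xs.min(),290+xs.max(),145+ys.min(),145+ys.max())
E
python3 look.py d1; python3 - <<'E'
E
```

```text
pan shift px 0 0 0.42
[599.4 -67.5 173.6] [-0.1  0.2 -0.9] [0.004 0.079 0.003] 7.05
pointer tip 303.6 152 base 306.1 199 66
green 309 312 163 167
```

View pics/d1.png

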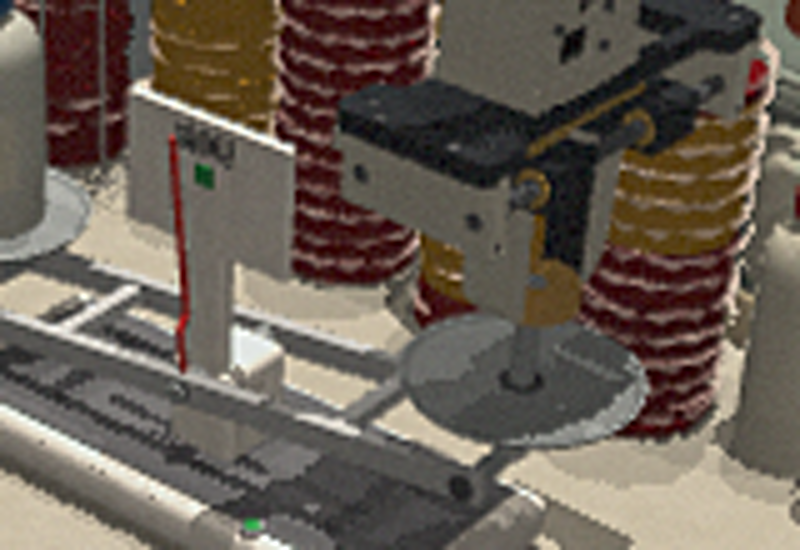

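The stem's top shows as a grey spot in the ring's bore at (537,282). The pan is not pushed down and there is no contact force, so the ring is threaded. I lower it.

Emit:
jog_arm:
  dp:
    - [0,0,0.003]
    - [0,0,0.004]
    - [0,0,0.004]
    - [0,0,0.004]
    - [0,0,0.004]
    - [0,0,0]
  twist: [0,0,0,0,0,0]

```text
time: 7.8
tool_pos: [599.3, -67.4, 154.3]
tcp_rot: [-3.141, -0.0, 1.571]
contact_force: [-0.2, 1.4, -0.2]
grip_width: 38.6
finger_force: 30.0
```

Emit:
jog_arm:
  dp:
    - [0,0,0.004]
    - [0,0,0.004]
    - [0,0,0.003]
    - [0,0,0.002]
    - [0,0,0]
  twist: [0,0,0,0,0]

```text
time: 8.43
tool_pos: [599.4, -67.5, 141.6]
tcp_rot: [-3.141, -0.0, 1.571]
contact_force: [0.2, 1.6, -0.8]
grip_width: 38.6
finger_force: 30.0
```

Emit:
jog_arm:
  dp:
    - [0,0,0.002]
    - [0,0,0.001]
    - [0,0,0]
  twist: [0,0,0]

```text
time: 8.8
tool_pos: [599.4, -67.5, 138.7]
tcp_rot: [3.142, -0.0, 1.571]
contact_force: [-0.6, 0.6, 0.5]
grip_width: 38.7
finger_force: 30.0
```

Emit:
jog_arm:
  dp:
    - [0.0003,0,0.001]
    - [0,0,0]
  twist: [0,0]

```text
time: 9.05
tool_pos: [599.4, -67.2, 137.6]
tcp_rot: [-3.142, -0.0, 1.571]
contact_force: [0.1, -0.4, -0.6]
grip_width: 38.7
finger_force: 30.0
```

Emit:
jog_arm:
  dp:
    - [0,0,0.001]
    - [0,0,0]
  twist: [0,0]

```text
time: 9.3
tool_pos: [599.4, -67.2, 136.6]
tcp_rot: [-3.141, -0.0, 1.571]
contact_force: [0.1, -0.1, -0.9]
grip_width: 38.8
finger_force: 30.0
```

Emit:
jog_arm:
  dp:
    - [0,0,0.001]
    - [0,0,0]
  twist: [0,0]

```text
time: 9.55
tool_pos: [599.4, -67.2, 135.7]
tcp_rot: [-3.142, -0.0, 1.571]
contact_force: [0.4, -0.3, -0.6]
grip_width: 38.3
finger_force: 30.0
```

Emit:
jog_arm:
  dp:
    - [0,0,0.001]
    - [0,0,0]
  twist: [0,0]

```text
time: 9.8
tool_pos: [599.4, -67.2, 134.6]
tcp_rot: [-3.142, -0.0, 1.571]
contact_force: [-0.5, -0.6, -0.2]
grip_width: 38.5
finger_force: 30.0
```

Emit:
jog_arm:
  dp:
    - [0,0,0.001]
    - [0,0,0]
  twist: [0,0]

```text
time: 10.05
tool_pos: [599.4, -67.2, 133.6]
tcp_rot: [-3.142, -0.0, 1.571]
contact_force: [0.2, -0.1, -0.1]
grip_width: 38.4
finger_force: 30.0
```

Emit:
jog_arm:
  dp:
    - [0,0,0.001]
    - [0,0,0]
  twist: [0,0]

```text
time: 10.3
tool_pos: [599.4, -67.2, 132.6]
tcp_rot: [-3.142, -0.0, 1.571]
contact_force: [0.1, -0.5, -0.2]
grip_width: 38.5
finger_force: 30.0
```

```bash
python3 look.py d2
```

```text
pan shift px 1 1 0.37
[599.4 -67.2 132.7] [ 0.4  0.3 -1.1] [-0.15   0.1   -0.015] 10.35
pointer tip 307.8 147 base 306.4 199 65
green 309 312 163 167
```

View pics/d2.png

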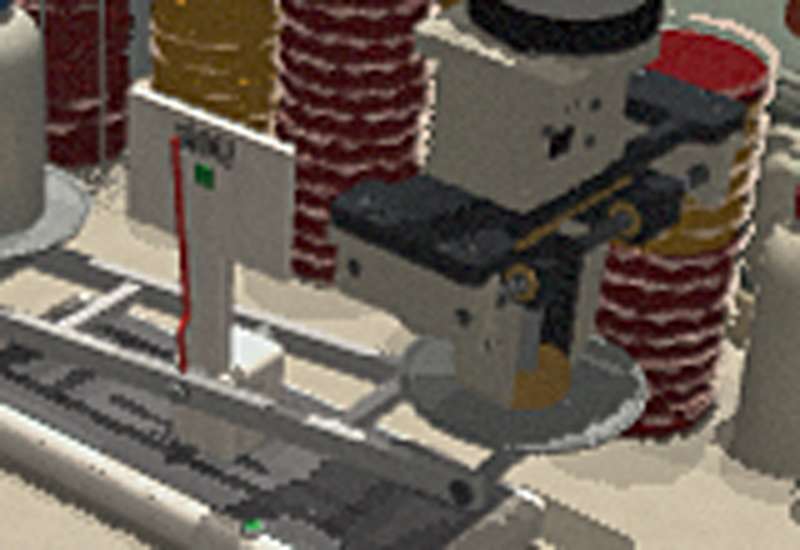

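The ring lies on the dish: the pointer has tipped slightly to (176,140) and the ring is at (543,375), low on the stem. I release it, wait, then rise clear.

Emit:
jog_arm:
  dp:
    - [0,0,0]
    - [0,0,0]
    - [0,0,0]
  twist: [0,0,0]
  jaw: 0.05

```text
time: 10.72
tool_pos: [599.5, -67.2, 132.8]
tcp_rot: [3.141, -0.0, 1.571]
contact_force: [0.9, 0.2, -0.0]
grip_width: 49.5
finger_force: 0.0
```

Emit:
jog_arm:
  dp:
    - [0,0,-0.004]
    - [0,0,-0.015]
    - [0,0,-0.03]
    - [0,0,-0.03]
    - [-0.02,-0.05,-0.01]
    - [-0.022,-0.058,0]
    - [-0.022,-0.058,0]
  twist: [0,0,0,0,0,0,0]

```text
time: 11.6
tool_pos: [432.1, -131.8, 222.9]
tcp_rot: [3.14, 0.001, 1.572]
contact_force: [0.8, -1.2, 0.7]
grip_width: 49.9
finger_force: 0.0
```

```bash
python3 look.py r1
```

```text
pan shift px 0 4 0.55
[ 425.1 -132.2  221.8] [-4.6 -0.1 -0.4] [-0.05   0.154  0.075] 11.65
pointer tip 306.2 157 base 306.0 199 19
green 309 310 163 163
```

View pics/r1.png

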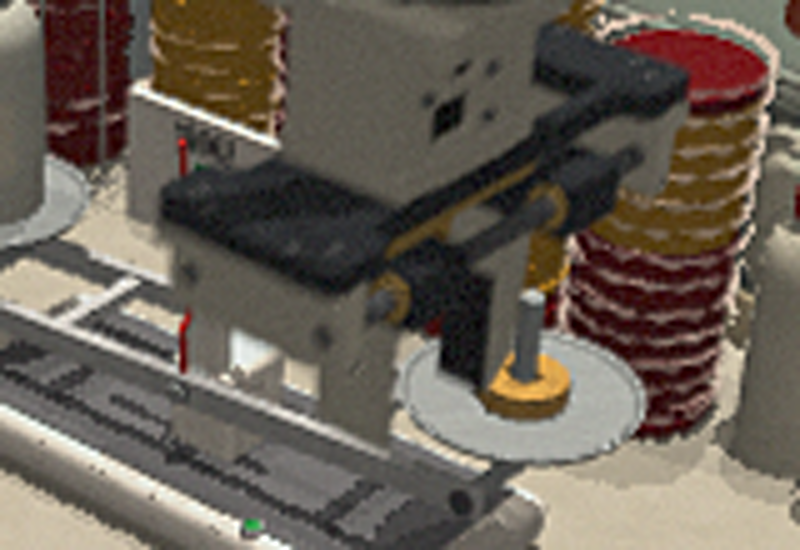

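The picture shows ring 1 lying flat on the dish at (527,388) around the stem, and the pan has dropped a little. Now ring 2.

Emit:
jog_arm:
  dp:
    - [-0.038,0,0.03]
    - [0,0,0.055]
    - [0,0,0.055]
    - [0,0,0.04]
    - [0,0,0.01]
    - [0,0,0]
  twist: [0,0,0,0,0,0]
  jaw: 0.054

```text
time: 12.4
tool_pos: [434.2, -169.6, 32.5]
tcp_rot: [3.141, 0.0, 1.571]
contact_force: [0.4, -0.8, 0.4]
grip_width: 54.1
finger_force: 0.0
```

Emit:
jog_arm:
  dp:
    - [-0.001,-0.0062,0]
    - [0,0,0]
    - [0,0,0.015]
    - [0,0,0.0105]
    - [0,0,0]
    - [0,0,0]
  twist: [0,0,0,0,0,0]

```text
time: 13.15
tool_pos: [427.5, -170.4, 6.5]
tcp_rot: [3.141, 0.0, 1.571]
contact_force: [-0.3, 0.0, -0.5]
grip_width: 54.0
finger_force: 0.0
```

Emit:
jog_arm:
  dp:
    - [0,0,0]
    - [0,0,0]
    - [0,0,0]
  twist: [0,0,0]
  jaw: 0.03

```text
time: 13.52
tool_pos: [427.5, -170.4, 6.5]
tcp_rot: [3.141, 0.0, 1.571]
contact_force: [-1.8, 0.4, 2.6]
grip_width: 38.9
finger_force: 30.0
```

Emit:
jog_arm:
  dp:
    - [0,0,-0.03]
    - [0,0,-0.06]
    - [0,0,-0.06]
    - [0.026,0.03,-0.043]
    - [0.034,0.05,0]
    - [0.034,0.05,0]
    - [0.0085,0.0419,0]
    - [0,0,0]
    - [0,0,0]
    - [0,0,0]
  twist: [0,0,0,0,0,0,0,0,0,0]

```text
time: 14.78
tool_pos: [598.1, -68.2, 199.4]
tcp_rot: [-3.141, -0.0, 1.57]
contact_force: [0.5, -0.4, -1.7]
grip_width: 38.6
finger_force: 30.0
```

```bash
python3 look.py h2; python3 - <<'E'
import cv2
for n,r0 in (("h1s",188),("h2s",188)):
    g=cv2.cvtColor(cv2.imread(f"pics/{n}.png"),cv2.COLOR_BGR2GRAY)
    for r in range(r0,203,3): print(n,r,g[r,366:384].tolist())
E
```

```text
pan shift px -4 -1 0.39
[598.2 -68.3 199.6] [-0.2 -0.3 -2. ] [-0.15   0.098 -0.015] 14.825
pointer tip 307.6 145 base 306.8 199 66
green 309 312 163 166
h1s 188 [57, 65, 66, 68, 65, 60, 75, 63, 76, 70, 76, 73, 71, 64, 56, 66, 154, 72]
h1s 191 [53, 61, 72, 84, 82, 79, 78, 67, 71, 71, 76, 74, 60, 29, 46, 95, 195, 152]
h1s 194 [112, 107, 110, 113, 110, 112, 107, 65, 72, 71, 77, 70, 86, 91, 83, 84, 78, 90]
h1s 197 [106, 105, 110, 110, 112, 109, 96, 69, 72, 77, 76, 69, 85, 82, 86, 83, 82, 83]
h1s 200 [106, 104, 84, 82, 86, 86, 74, 68, 77, 75, 68, 67, 84, 86, 90, 86, 86, 80]
h2s 188 [62, 65, 69, 62, 62, 61, 69, 65, 69, 89, 76, 84, 80, 62, 51, 67, 155, 70]
h2s 191 [42, 51, 62, 61, 61, 59, 61, 51, 70, 69, 73, 78, 74, 35, 49, 101, 199, 148]
h2s 194 [40, 34, 44, 38, 53, 50, 59, 59, 70, 77, 77, 73, 56, 23, 20, 83, 168, 97]
h2s 197 [101, 107, 109, 114, 116, 118, 112, 63, 67, 76, 76, 71, 87, 89, 87, 85, 93, 135]
h2s 200 [106, 109, 108, 107, 93, 98, 79, 65, 73, 74, 73, 68, 87, 87, 80, 85, 83, 82]
```

View pics/h2.png

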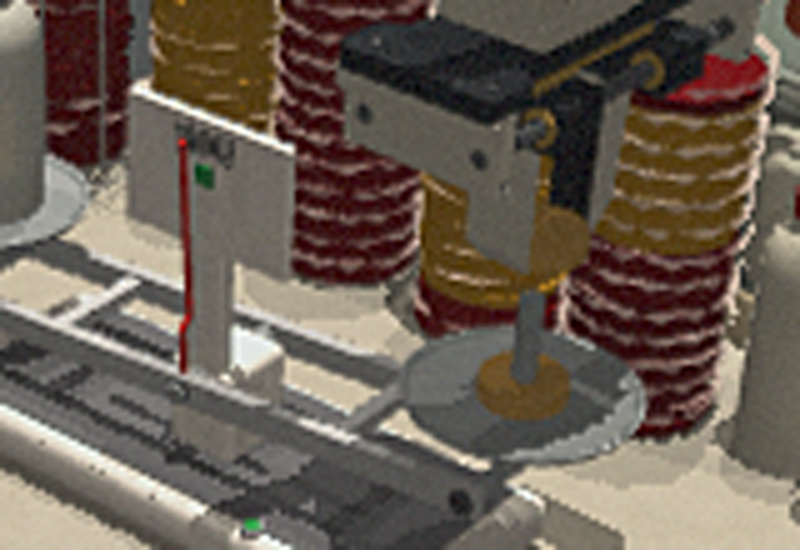

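The picture shows the held ring over the stem (stem top about (532,292)) and ring 1 flat in the dish. The pointer is at about (183,140), roughly a third of the way from its start (173) to the green mark (204). The tilt is therefore about -0.08, and one more ring should bring it level. I descend.

Emit:
jog_arm:
  dp:
    - [0,0,0.008]
    - [0,0,0.004]
    - [0,0,0.002]
    - [0,0,0]
    - [0,0,0]
  twist: [0,0,0,0,0]

```text
time: 15.45
tool_pos: [599.2, -67.7, 185.3]
tcp_rot: [3.141, -0.0, 1.571]
contact_force: [-0.2, -0.1, -1.2]
grip_width: 38.3
finger_force: 30.0
```

Emit:
jog_arm:
  dp:
    - [0,0,0.002]
    - [0,0,0.002]
    - [0,0,0.002]
    - [0,0,0.001]
    - [0,0,0]
  twist: [0,0,0,0,0]

```text
time: 16.08
tool_pos: [599.1, -67.7, 178.1]
tcp_rot: [-3.141, -0.0, 1.571]
contact_force: [-0.8, -0.8, -1.2]
grip_width: 38.8
finger_force: 30.0
```

Emit:
jog_arm:
  dp:
    - [0,0,0.001]
    - [0,0,0.001]
    - [0,0,0.001]
    - [0,0,0]
  twist: [0,0,0,0]

```text
time: 16.58
tool_pos: [599.0, -67.6, 175.1]
tcp_rot: [-3.141, -0.0, 1.571]
contact_force: [1.4, -0.3, -1.6]
grip_width: 38.4
finger_force: 30.0
```

Emit:
jog_arm:
  dp:
    - [0,0.0003,0.002]
    - [0,0,0.002]
    - [0,0,0.002]
    - [0,0,0.002]
    - [0,0,0]
  twist: [0,0,0,0,0]

```text
time: 17.2
tool_pos: [599.3, -67.6, 167.0]
tcp_rot: [-3.141, -0.0, 1.571]
contact_force: [0.0, 1.2, -0.3]
grip_width: 38.3
finger_force: 30.0
```

```bash
cat > ptr.py <<'E'
import sys; from h import *
im=bot.capture("scene") if len(sys.argv)<2 else cv2.imread(sys.argv[1])
h=cv2.cvtColor(im,cv2.COLOR_BGR2HSV)[:,295:325]; m=(cv2.inRange(h,(0,120,70),(8,255,255))|cv2.inRange(h,(172,120,70),(180,255,255)))
print("pointer cols by row",{r:(round(295+np.nonzero(m[r])[0].mean(),1)) for r in (158,162,166,170,175) if m[r].any()})
E
for f in scene0 h1s d2s h2s; do python3 ptr.py pics/$f.png; done; python3 ptr.py
```

```text
pointer cols by row {158: np.float64(303.5), 162: np.float64(304.0), 166: np.float64(304.5), 170: np.float64(304.5), 175: np.float64(305.0)}
pointer cols by row {158: np.float64(304.0), 162: np.float64(304.0), 166: np.float64(304.5), 170: np.float64(304.5), 175: np.float64(305.0)}
pointer cols by row {158: np.float64(304.5), 162: np.float64(305.0), 166: np.float64(305.0), 170: np.float64(305.5), 175: np.float64(305.5)}
pointer cols by row {158: np.float64(306.0), 162: np.float64(306.0), 166: np.float64(306.5), 170: np.float64(306.5), 175: np.float64(306.5)}
pointer cols by row {158: np.float64(306.5), 162: np.float64(307.0), 166: np.float64(307.0), 170: np.float64(307.0), 175: np.float64(307.0)}
```

Emit:
jog_arm:
  dp:
    - [0.0003,0,0.003]
    - [0,0,0.004]
    - [0,0,0.004]
    - [0,0,0.004]
    - [0,0,0.004]
    - [0,0,0.003]
    - [0,0,0.002]
    - [0,0,0]
  twist: [0,0,0,0,0,0,0,0]

```text
time: 18.25
tool_pos: [599.3, -67.4, 143.1]
tcp_rot: [-3.141, -0.0, 1.571]
contact_force: [0.0, 0.2, -1.6]
grip_width: 39.0
finger_force: 30.0
```

```bash
python3 ptr.py
```

```text
pointer cols by row {158: np.float64(306.5), 162: np.float64(306.5), 166: np.float64(306.5), 170: np.float64(306.5), 175: np.float64(307.0)}
```

Emit:
jog_arm:
  dp:
    - [0,0,0.001]
    - [0,0,0.001]
    - [0,0,0.001]
    - [0,0,0]
  twist: [0,0,0,0]

```text
time: 18.8
tool_pos: [599.4, -67.4, 140.1]
tcp_rot: [-3.141, -0.0, 1.571]
contact_force: [-0.4, 0.4, -1.0]
grip_width: 38.5
finger_force: 30.0
```

```bash
python3 ptr.py
```

```text
pointer cols by row {158: np.float64(306.5), 162: np.float64(306.5), 166: np.float64(306.5), 170: np.float64(306.5), 175: np.float64(307.0)}
```

Emit:
jog_arm:
  dp:
    - [0,0,0.001]
    - [0,0,0.001]
    - [0,0,0]
  twist: [0,0,0]

```text
time: 19.23
tool_pos: [599.3, -67.4, 138.1]
tcp_rot: [-3.141, -0.0, 1.571]
contact_force: [0.2, 0.6, -0.7]
grip_width: 38.9
finger_force: 30.0
```

```bash
python3 ptr.py
```

```text
pointer cols by row {158: np.float64(306.5), 162: np.float64(306.5), 166: np.float64(307.0), 170: np.float64(306.5), 175: np.float64(307.0)}
```

Emit:
jog_arm:
  dp:
    - [0,0,0.001]
    - [0,0,0.001]
    - [0,0,0]
  twist: [0,0,0]

```text
time: 19.65
tool_pos: [599.4, -67.4, 136.1]
tcp_rot: [-3.141, -0.0, 1.571]
contact_force: [0.6, -0.5, -1.2]
grip_width: 38.4
finger_force: 30.0
```

```bash
python3 ptr.py
```

```text
pointer cols by row {158: np.float64(306.5), 162: np.float64(306.5), 166: np.float64(307.0), 170: np.float64(307.0), 175: np.float64(307.0)}
```

Emit:
jog_arm:
  dp:
    - [0,0,0.001]
    - [0,0,0.001]
    - [0,0,0]
  twist: [0,0,0]

```text
time: 20.08
tool_pos: [599.4, -67.4, 134.1]
tcp_rot: [-3.141, -0.0, 1.571]
contact_force: [-0.4, -0.8, -0.6]
grip_width: 39.1
finger_force: 30.0
```

```bash
python3 look.py d3;python3 ptr.py pics/d3s.png
```

```text
pan shift px -9 -3 0.35
[599.4 -67.4 134.2] [-0.1 -0.2 -0.8] [-0.096  0.086  0.044] 20.125
pointer tip 309.8 152 base 307.0 199 80
green 309 312 163 167
pointer cols by row {158: np.float64(307.5), 162: np.float64(307.5), 166: np.float64(307.5), 170: np.float64(307.5), 175: np.float64(307.5)}
```

View pics/d3.png

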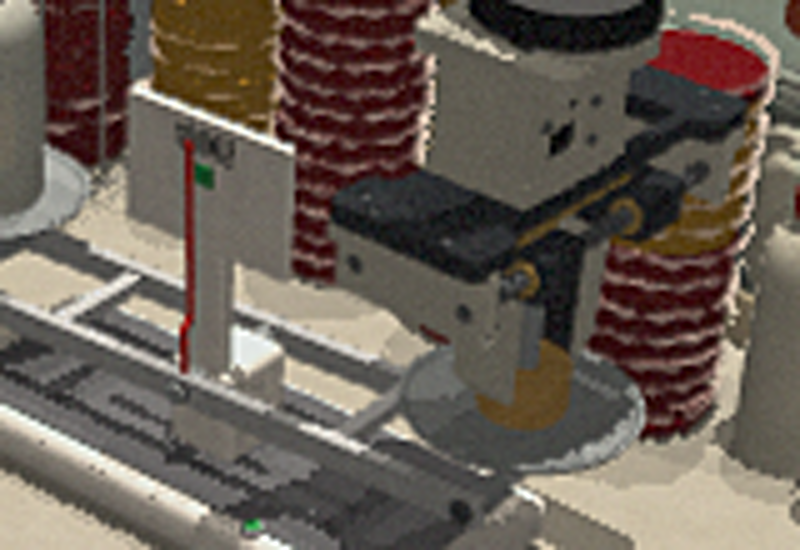

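The picture shows ring 2 resting on ring 1 at about (545,380), and the pointer has moved to 189. I release it, retreat and check.

Emit:
jog_arm:
  dp:
    - [0,0,0]
    - [0,0,0]
    - [0,0,0]
  twist: [0,0,0]
  jaw: 0.05

```text
time: 20.5
tool_pos: [599.5, -67.4, 134.3]
tcp_rot: [3.141, -0.0, 1.571]
contact_force: [-0.9, -0.1, -0.8]
grip_width: 49.8
finger_force: 0.0
```

Emit:
jog_arm:
  dp:
    - [0,0,-0.004]
    - [0,0,-0.015]
    - [0,0,-0.03]
    - [0,0,-0.03]
    - [-0.03,-0.04,-0.01]
    - [-0.04,-0.045,0]
    - [-0.04,-0.045,0]
    - [-0.035,-0.04,0]
    - [0,0,0]
    - [0,0,0]
  twist: [0,0,0,0,0,0,0,0,0,0]

```text
time: 21.75
tool_pos: [430.1, -212.6, 224.2]
tcp_rot: [3.14, 0.001, 1.571]
contact_force: [0.7, 0.0, -0.1]
grip_width: 50.0
finger_force: 0.0
```

Emit:
jog_arm:
  dp:
    - [0,0,0]
    - [0,0,0]
    - [0,0,0]
    - [0,0,0]
  twist: [0,0,0,0]

```text
time: 22.25
tool_pos: [429.7, -212.2, 223.1]
tcp_rot: [-3.141, -0.0, 1.572]
contact_force: [-0.4, 0.0, -0.9]
grip_width: 50.2
finger_force: 0.0
```

```bash
python3 look.py e1;python3 ptr.py pics/e1s.png
```

```text
pan shift px -3 2 0.41
[ 429.6 -212.3  223.1] [ 0.4  0.1 -0.2] [-0.07   0.063  0.002] 22.3
pointer tip 312.5 145 base 307.7 199 68
green 311 312 163 167
pointer cols by row {162: np.float64(309.5), 166: np.float64(309.0), 170: np.float64(309.0), 175: np.float64(309.0)}
```

View pics/e1.png

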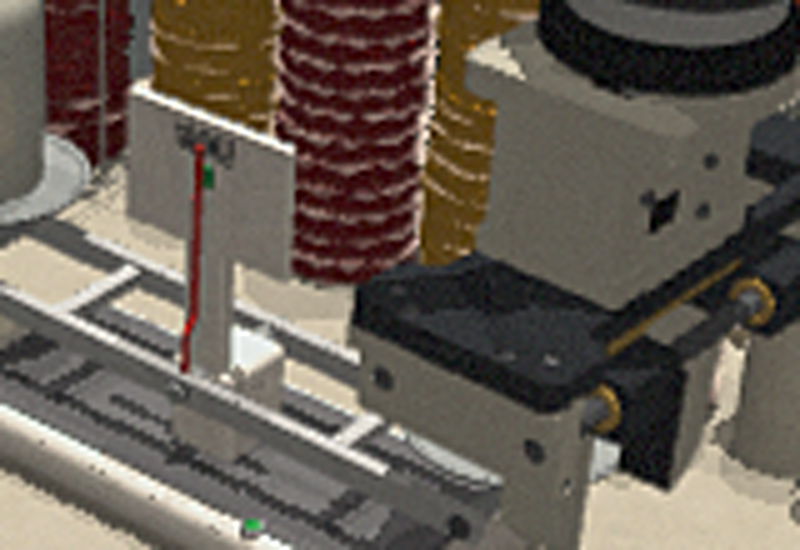

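The pointer is at (200,150) and the green mark at about (204,177). From a start at 173, a shift of 10 px after ring 1 and 17 px after ring 2 (0.08 rad each unclipped) puts the tilt near 0.01 rad, inside the band. That was my eleventh picture, one over the limit, so the last check is by numbers only, with the arm out of the way.

Emit:
jog_arm:
  dp:
    - [-0.03,0,0]
    - [-0.05,-0.005,0]
    - [-0.05,-0.005,0]
    - [-0.03,-0.005,0]
    - [0,0,0]
    - [0,0,0]
    - [0,0,0]
  twist: [0,0,0,0,0,0,0]

```text
time: 23.18
tool_pos: [414.9, -371.4, 223.4]
tcp_rot: [3.141, -0.0, 1.573]
contact_force: [1.1, -0.1, -0.5]
grip_width: 50.2
finger_force: 0.0
```

```bash
python3 look.py e2;python3 ptr.py pics/e2s.png; python3 - <<'E'
from h import *
th=np.linspace(0,2*np.pi,120)
im=cv2.imread("pics/e2s.png"); m=brass(im)
for nm,(x0,y0,x1,y1) in dict(pan=(355,185,395,225),tray=(310,280,440,370)).items():
    cs,_=cv2.findContours(m[y0:y1,x0:x1].copy(),cv2.RETR_EXTERNAL,cv2.CHAIN_APPROX_NONE)
    for k in cs:
        if cv2.contourArea(k)>40: x,y,w,h=cv2.boundingRect(k); print(nm,"cols",x+x0,x+x0+w-1,"rows",y+y0,y+y0+h-1,cv2.contourArea(k))
for t in(-.08,-.04,0.,.04,.08):
    z=114+160*np.sin(-t); q=np.vstack([proj("scene",np.c_[598.9+20*np.cos(th),-68+20*np.sin(th),np.full(120,zz)]) for zz in(z,z+24)])
    print("model tilt",t,q.min(0).round(1),q.max(0).round(1))
# pointer top line fit and green band plate centre
h=cv2.cvtColor(im,cv2.COLOR_BGR2HSV)
top=bot.capture("top"); mt=brass(top); cs,_=cv2.findContours(mt[150:300,300:425].copy(),cv2.RETR_EXTERNAL,cv2.CHAIN_APPROX_NONE)
print("top brass",[((np.array(cv2.boundingRect(k)[:2])+[300,150]).tolist(),cv2.boundingRect(k)[2:],cv2.contourArea(k)) for k in cs if cv2.contourArea(k)>30])
E
```

```text
pan shift px -4 10 0.42
[ 415.  -371.5  223.4] [-0.5  1.2 -0. ] [-0.098  0.055 -0.02 ] 23.225
pointer tip 311.6 156 base 307.7 199 65
green 311 312 163 167
pointer cols by row {162: np.float64(309.5), 166: np.float64(309.0), 170: np.float64(309.0), 175: np.float64(309.0)}
pan cols 365 383 rows 201 218 209.5
pan cols 356 382 rows 185 191 54.5
tray cols 394 415 rows 330 349 314.5
tray cols 375 396 rows 314 333 296.5
model tilt -0.08 [364.8 193.7] [384.7 213.3]
model tilt -0.04 [364.5 196.3] [384.4 215.8]
model tilt 0.0 [364.3 198.8] [384.  218.3]
model tilt 0.04 [364.  201.3] [383.7 220.8]
model tilt 0.08 [363.7 203.8] [383.4 223.3]
top brass [([395, 260], (15, 14), 142.0), ([377, 257], (15, 15), 149.5), ([319, 190], (16, 16), 172.5)]
```

The stack's bottom edge (row 218) matches the model at tilt 0, the two rings lie flat, and two rings remain in the tray. I hand in.

```bash
python3 -c "
from plant import bot
print(bot.close_job())"
```

```text
the job is handed in; nothing more can be done
None
```

I threaded two brass rings flat onto the stem, the pointer came to rest in the green band (tilt about 0 to 0.01 rad by my measurements), the two spare rings stayed in the tray, and I handed the job in at about 23 s; I viewed 11 pictures, one over the limit of 10.

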